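Slide a loaded jar tray across the gap between two decks

TASK

Slide the loaded jar tray from its deck straight across the open gap onto the other deck, press it firmly home against the end stop (a clear push of about 12 N) and leave it there. The jars make the nose heavy: hold the tail's press plate down on the way so that the nose does not sag into the gap (2 mm at most), do not press the tail down into the gap either, and keep the tray level and on the decks. Work gently, never with more than 17 N on the tray, do not touch the jars, and leave the beaker, the brass weight and the dropper bottle where they stand.

Things in the scene. Friction and masses are not known exactly. Their poses are not given: they have to be found in the camera images.
- near_deck: Fixed low aluminium deck on which the tray starts, 240 mm long (x), 150 wide (y). Flat top 50 mm above its origin, which is the centre of its underside; levelling feet set that 0 to 6 mm above or below the bench top. +x points along the travel, to the other deck; the deck ends at x = +120 mm. Along both sides a steel guide rail 9 mm high, 124 mm apart inside; both ends are open.
- far_deck: Fixed aluminium deck, top level with the near deck's, beyond an open gap of 75 to 90 mm, in line with it, same axes. Origin: centre of its underside, 50 mm below its top. The top runs from x = -105 mm (edge at the gap) to +105 mm, where the end stop stands. Same width and rails, the rails flared at the entry.
- near_edge (a point): Middle of the near deck's edge at the gap, on its top surface; axes as near_deck.
- far_edge (a point): Middle of the far deck's edge at the gap, on its top surface; axes as far_deck.
- end_stop: Fixed steel bar, 142 mm wide, standing 26 mm high across the end of the far deck. Origin: foot of the face that the tray's nose comes to rest against, middle of the width, on the deck's top surface; axes as far_deck. Rigid: there the push rises by 10 to 30 N per mm.
- tray: Loose grey plastic tray, 190 mm long (x), 120 wide (y), about 0.28 kg, between the rails of the near deck; +x points to its nose, along the travel. Origin: centre of its underside. A raised body, top 30 mm up, runs from x = -55 mm to the nose at +95, with two 50 mm wells at the nose. Behind it the tail ledge. Too wide to grip; slides at a push of 3 to 6 N. At most 17 N on it.
- tray_ledge (a point): Corner behind the raised body, mid-width, at tray x = -55 mm, 9.5 mm above the underside; axes as tray. The tail ledge (x = -95 to -55) carries a flat sprung steel plate, 37 long, 104 wide, 10 N/mm, 2.5 mm travel; its top is screw-set 0 to 8 mm above this point: find it by feel. The body's upright rear face here, top 30 mm up, is pushed against. Nose over the gap: needs 2 to 6 N down.
- tray_nose (a point): Middle of the tray's front end, at the height of its underside (tray x = +95 mm); axes as tray. The underside is bevelled over the last 10 mm by about 2 mm; the nose bears from about 10 mm behind this point. With its jars the tray balances 50 to 65 mm behind the nose.
- well_a (a point): Middle of the floor of the nose well at tray y = -28 mm, 8 mm above the underside.
- well_b (a point): Middle of the floor of the nose well at tray y = +28 mm.
- jar_a: Screw-lid sample jar, 48 mm across, 56 high, about 0.2 kg, upright and loose in well_a. Origin: centre of its underside.
- jar_b: Screw-lid sample jar as jar_a, in well_b.
- beaker: Bystander: empty plastic beaker, 59 mm across, 67 high, standing on the bench beside the decks on the side away from the robot. Origin: centre of its underside.
- brass_weight: Bystander: brass weight, 33 mm across, 42 high, on the bench beside the decks on the robot's side. Origin: centre of its underside.
- dropper: Bystander: small dropper bottle, 39 mm across, 100 high, on the bench beside the decks on the side away from the robot. Origin: centre of its underside.
Not all that is in view belongs to the job. What is shaped like the jar_a but blue or red is not meant.

How it is judged:
By the outcome, as a careful person would: the job done as asked, in the order asked, and still so for the second after the job is handed in, with the robot touching nothing.
It also fails if it takes over 72 s, if anything falls off the work surface, if the arm or the gripper's body presses on something with over 40 N, if the wrist force passes 120 N, or if a joint passes its speed limit or range.

ROBOT

A 6-joint arm with a two-finger parallel gripper is mounted at the origin on a cart in front of the work surface, level with it; the furniture and walls round the work are solid. World frame = base frame: x ahead of the robot, y to its left, z up, the work surface at z = 0. Lengths are in m, angles in rad, forces in N, time in s.
With the tool pointing down it reaches from about 0.425 to 0.95 m from the base axis. Payload 3.5 kg.
Tool frame: the origin (TCP) lies where the fingers leave the gripper's body, on its centre line; the fingertips stand 73 mm ahead of it and the grasp point (between the pads) lies 54 mm ahead of it; z points along the fingers, y is the line along which they close (so a half turn about z gives the same grasp; the last joint's range is limited). The gripper opens to 85 mm and grips with 20 to 120 N. Pads are 22 mm wide; open, the fingers measure 114 mm over their backs; the gripper's body (76 mm by 85 mm) begins 54 mm behind the grasp point. The pads swing forward as they close: fully open they stand 13 mm farther back than shut.
Start: joints at [1.132, 0.286, 1.577, -0, 1.279, -0.15], TCP at [0.192, 0.647, 0.304] pointing down, gripper open.
Joint ranges: [-2.77, 2.77], [-0.9, 2.22], [0.21, 2.48], [-1.53, 4.67], [0.24, 2.81], [-2.84, 2.84]. Speed limits (rad/s): [2.79, 2.79, 3.14, 3.14, 3.14, 3.14].

INTERFACE

Orientations are given as a unit quaternion [x, y, z, w].
In Python, from cell import status, cams, hand_in gives the robot as it stands.
- The arm moves only by the tool drive_tool, never from a script. Its argument "deltas" is text: rows parted by semicolons, each of 5 numbers parted by spaces: the shift along the tool's x, y, z in cm, then the turn about the tool's z in degrees, then the opening, from -1 (shut) to 1 (fully open). In form: tx ty tz twist fingers; .... A call has exactly 5 rows; each row shifts and turns the commanded pose from where the row before left it, along the tool's axes as they then stand; what a row does not reach is not made up. A row lasts 1/8 s, in which the tool goes at most 62.5 mm and 10.7 degrees, less where a joint would pass 70% of its speed; a pose out of reach is approached as far as the arm can. A call with a gripper value outside its range is refused whole. The fingers move at their own pace and stop on an object; "newtons" is the grip in N (left out, the last holds). Time passes only in rows, so rows that do not move let the fingers close, or fill a call up. It gives the time, the measured TCP pose, the force, the opening and the grip force at its end, in the units of the state.
- status.state(): the state, without advancing time (a new reading comes with each control period).
- cams.get_image(name): name is "side" or "top"; returns a dict with "img" (480x640x3 uint8, red, green, blue), "K" (3x3 intrinsics, pixels), "dist" ([k1, k2, p1, p2, k3] as OpenCV has them; the pictures are not rectified), "rvec" (rotation vector, rad) and "tvec" (3), from world to camera coordinates, as OpenCV has them. Camera axes: x right, y down, z forward; pixel columns grow to the right and rows downward; lengths in m; the calibration is good to about 2 mm. A picture is of the moment at which its call begins. There is no depth.
- hand_in(): hands the job in; it is judged then, once.
The state is a dict: "time_s": time; "q": joint angles; "joint_vel": joint speeds; "joint_torque": joint torques, N m; "eef_pos": TCP position; "tool_rot": TCP orientation; "force": force on the tool from outside, world axes, zero at the start; "ft_torque": the same for the moment, N m; "gripper_width": finger opening in m; "gripper_force": force on a finger pad.
Only numpy, scipy, OpenCV 4.12 (cv2) and the standard library are available. Lean on these libraries where they do the work, as an engineer would, in place of code of your own. Each camera call takes 0.05 s, during which the arm holds its last target. There are 200 camera calls.

## Working session

There is one attempt and no reset: what is moved stays moved. The work goes in short steps, Python scripts to look and compute and a tool call to move; the robot and the scene stay as the last step left them, time stands still between calls to the robot, and variables do not carry over. Pictures are saved under pics/ and viewed, at most 10 in all, crops included, and the job is handed in when it is done.

Besides the shell and the picture viewer there is one more tool, called after "Call:" as name(argument=value, ...), one argument or row to a line, values as JSON. drive_tool: Moves the arm, as the interface text tells. Its arguments: {"type":"object","properties":{"deltas":{"type":"string"},"newtons":{"type":"number"}},"required":["deltas"]}

```bash
ls; mkdir -p pics
python3 - <<'E'
from cell import status,cams
import cv2,pickle
s=status.state();print(s)
for n in("side","top"):
    d=cams.get_image(n);pickle.dump(d,open(f"{n}.pkl","wb"));cv2.imwrite(f"pics/{n}0.png",d["img"][:,:,::-1]);print(d["K"],d["dist"],d["rvec"],d["tvec"])
E
```

```text
pics
{'time_s': 0.0, 'q': array([ 1.13200097e+00,  2.87173195e-01,  1.57817813e+00,  1.82582267e-05,
        1.27864175e+00, -1.50006333e-01]), 'joint_vel': array([-0.00034424,  0.00015956,  0.00160155,  0.00011961, -0.00045963,
       -0.00014555]), 'joint_torque': array([-8.47555511e-04, -4.05989707e+01, -2.92617559e+01, -2.23773991e-04,
        6.05007517e-03, -7.31332136e-06]), 'eef_pos': array([0.19199438, 0.64660279, 0.30254136]), 'tool_rot': array([ 1.43895778e-01,  9.89592120e-01, -1.14603622e-03, -3.56623778e-04]), 'force': array([0.51865786, 0.8466555 , 0.40087102]), 'ft_torque': array([-0.01944452,  0.03606157,  0.02337651]), 'gripper_force': 0.0, 'gripper_width': 0.08518187741104258}
[[510.89799475   0.         325.86317346]
 [  0.         510.89799475 237.44226839]
 [  0.           0.           1.        ]] [0.04190155 0.         0.         0.         0.        ] [ 2.01297118 -0.22640719  0.11671774] [-0.56410256  0.14250544  0.82863052]
[[488.98100844   0.         322.86643604]
 [  0.         488.98100844 239.08004387]
 [  0.           0.           1.        ]] [-0.09574179  0.          0.          0.          0.        ] [ 2.1916832  -2.19534865  0.03888852] [0.0157563  0.57496356 1.11503475]
```

View pics/side0.png

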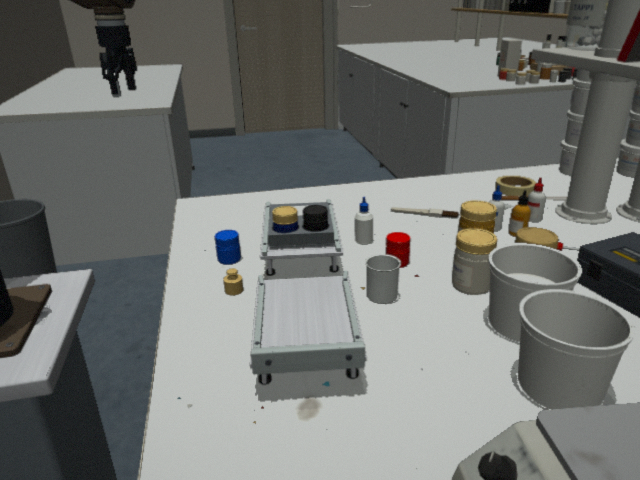

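View pics/top0.png

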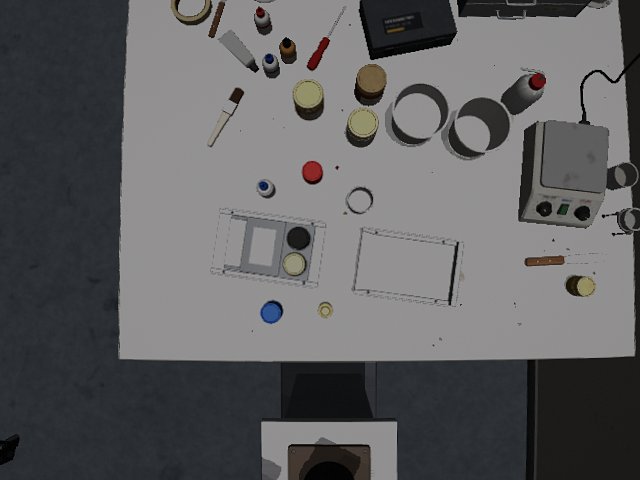

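The side view shows the near deck at about (300,238) with the tray and two jars (cream lid (285,215), black lid (315,215)), and the far deck at (305,325). In the top view the tray is at (275,248) and the far deck at (408,266). Travel runs right, roughly world −y. Lookalikes: the blue jar (271,312) and red jar (312,172) are decoys, the cream jars at (308,97), (362,125) and (582,286) are clutter, and the jars in the tray at (299,238) and (293,264) are the meant ones. I'll check that in a close crop.

Run:
```python
import cv2
t=cv2.imread("pics/top0.png")[195:310,205:335];cv2.imwrite("pics/c1.png",cv2.convertScaleAbs(cv2.resize(t,None,fx=6,fy=5.2,interpolation=3)[:598],alpha=1.3))
t=cv2.imread("pics/top0.png")[215:315,340:473];cv2.imwrite("pics/c2.png",cv2.resize(t,None,fx=6,fy=6,interpolation=3)[:598,:798])
t=cv2.imread("pics/side0.png")[195:285,250:350];cv2.imwrite("pics/c3.png",cv2.resize(t,None,fx=6,fy=6,interpolation=3))
```

```text
(no output)
```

View pics/c1.png

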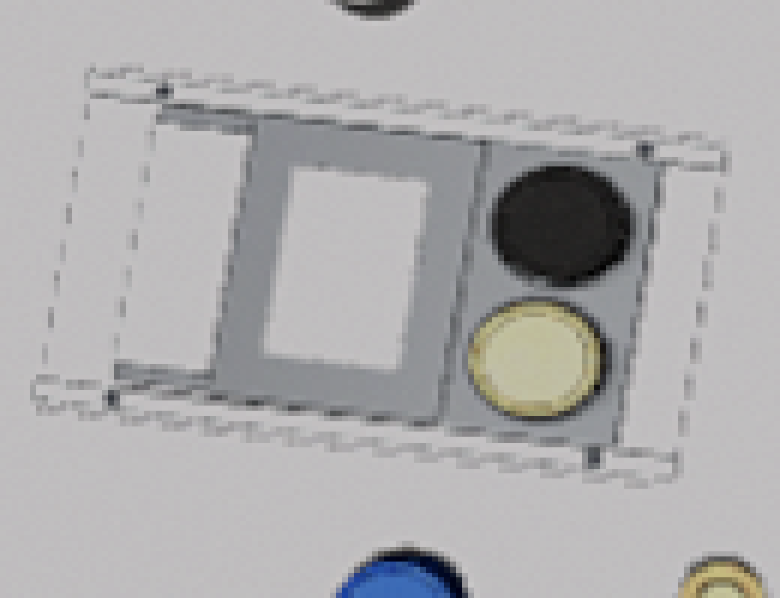

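View pics/c2.png

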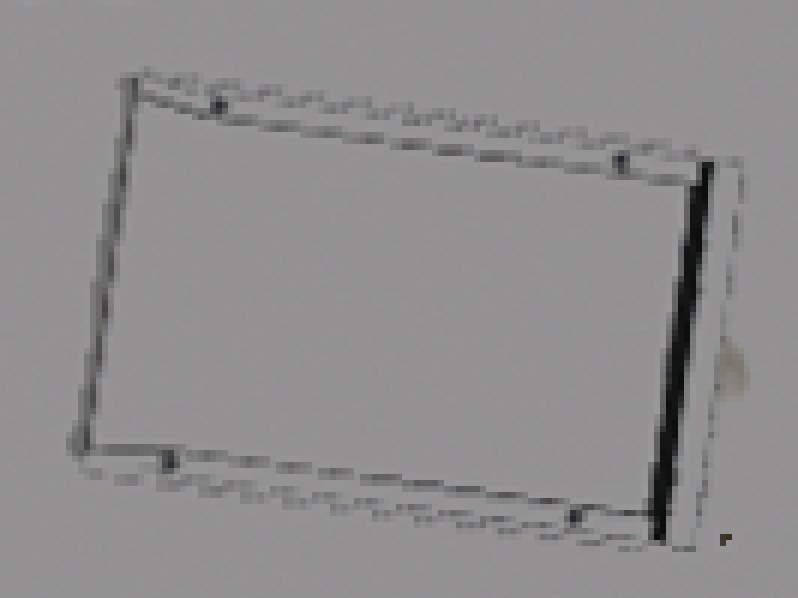

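View pics/c3.png

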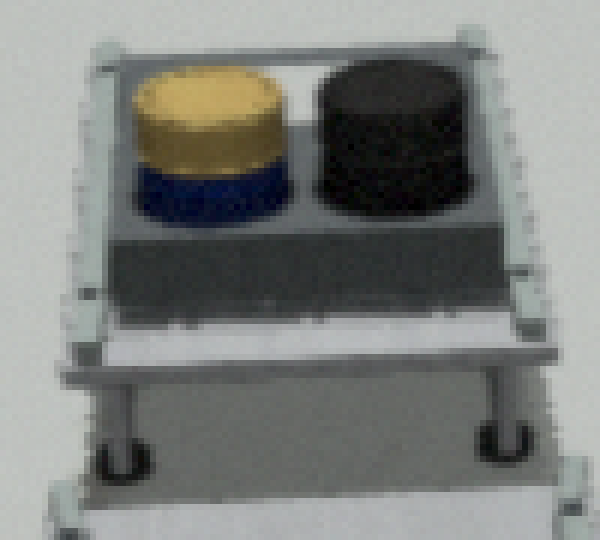

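Crop 1 confirms the choice: tray on the near deck, body rear edge from (255,125) to (212,378), nose from (660,160) to (615,445), cream jar_a and dark jar_b. Crop 2 shows the far deck's gap edge from (130,85) to (85,450) and the stop face foot from (690,185) to (655,515). Crop 3 shows the near edge corners (62,372) and (557,346) and the nose's upper edge.

```bash
cat > fit.py <<'E'
import pickle,cv2,numpy as np
from scipy.optimize import least_squares
C={n:pickle.load(open(n+".pkl","rb")) for n in("side","top")}
def proj(n,P):
    d=C[n];return cv2.projectPoints(np.array(P,float).reshape(-1,1,3),d["rvec"],d["tvec"],d["K"],d["dist"])[0][:,0]
c1=lambda x,y:(205+(x+.5)/6-.5,195+(y+.5)/5.2-.5)
c2=lambda x,y:(340+(x+.5)/6-.5,215+(y+.5)/6-.5)
c3=lambda x,y:(250+(x+.5)/6-.5,195+(y+.5)/6-.5)
# (cam, pixel, group, x,y,z): group 0 near_edge, 1 far_edge, 2 tray origin
F=[("top",c1(88,95),0,-.24,.062,.009),("top",c1(45,375),0,-.24,-.062,.009),("top",c1(722,170),0,0,.062,.009),("top",c1(682,450),0,0,-.062,.009),
("top",c1(255,125),2,-.055,.06,.03),("top",c1(212,378),2,-.055,-.06,.03),("top",c1(660,160),2,.095,.06,.03),("top",c1(615,445),2,.095,-.06,.03),
("top",c2(135,90),1,0,.062,.009),("top",c2(90,449),1,0,-.062,.009),("top",c2(690,183),1,.21,.062,.0),("top",c2(653,512),1,.21,-.062,.0),
("side",c3(62,372),0,0,-.075,0),("side",c3(557,346),0,0,.075,0),
("side",c3(108,240),2,.095,-.06,.03),("side",c3(502,222),2,.095,.06,.03),("side",c3(110,318),2,.095,-.06,.002),("side",c3(505,300),2,.095,.06,.002)]
def world(p):
    x0,y0,yaw,z,gap,s,l=p;c,S=np.cos(yaw),np.sin(yaw);o=[(0,0),(gap,0),(s,l)]
    return [[x0+c*(o[g][0]+x)-S*(o[g][1]+y),y0+S*(o[g][0]+x)+c*(o[g][1]+y),z+h] for _,_,g,x,y,h in F]
def res(p):
    W=world(p);return np.concatenate([(proj(f[0],w)[0]-f[1]) for f,w in zip(F,W)])
if __name__=="__main__":
    r=least_squares(res,[.47,.05,-1.6,.05,.08,-.12,0],loss="soft_l1",x_scale=[.1,.1,.1,.01,.01,.1,.01])
    print(r.x.round(4));print(res(r.x).reshape(-1,2).round(1))
E
python3 fit.py
```

```text
[ 5.3790e-01  1.5700e-02 -1.7085e+00  5.3500e-02  8.0400e-02 -1.1920e-01
 -4.0000e-04]
[[-0.  -0.3]
 [-0.9  1.1]
 [ 1.1 -0.2]
 [ 0.2  1.7]
 [-0.5 -1.9]
 [-1.2  4.1]
 [ 0.2  0.6]
 [ 0.1  0.8]
 [ 0.1  2.4]
 [ 0.1 -1.6]
 [ 0.3 -0.1]
 [-0.5  0.2]
 [ 0.2 -0.5]
 [ 1.2 -0.4]
 [-0.   0.1]
 [ 0.5 -0.1]
 [ 0.7  0.9]
 [ 0.2  0.6]]
```

Call:
drive_tool(
  deltas="0 0 0 8.13 -1; 0 0 0 8.13 -1; 0 0 0 8.13 -1; 0 0 0 8.13 -1; 0 0 0 8.13 -1",
  newtons=40,
)

```text
time_s: 0.72
eef_pos: [0.1921, 0.6468, 0.303]
tool_rot: [0.481, 0.877, -0.001, 0.0]
force: [0.1, 0.1, -0.1]
gripper_width: 0.0006
gripper_force: 0.0
```

Call:
drive_tool(
  deltas="0 0 0 8.13 -1; 0 0 0 8.13 -1; 0 0 0 8.13 -1; 0 0 0 8.13 -1; 0 0 0 8.13 -1",
)

```text
time_s: 1.35
eef_pos: [0.1921, 0.6468, 0.3031]
tool_rot: [0.755, 0.655, -0.001, 0.0]
force: [0.0, 0.1, 0.3]
gripper_width: -0.0004
gripper_force: 0.0
```

Call:
drive_tool(
  deltas="-3.84 4.29 0 0 -1; -3.84 4.29 0 0 -1; -3.84 4.29 0 0 -1; -3.84 4.29 0 0 -1; -3.84 4.29 0 0 -1",
)

```text
time_s: 1.98
eef_pos: [0.3792, 0.4259, 0.3035]
tool_rot: [0.754, 0.657, -0.0, 0.0]
force: [0.8, -0.3, -0.0]
gripper_width: -0.0
gripper_force: 0.0
```

Call:
drive_tool(
  deltas="-3.84 4.29 0 0 -1; -3.84 4.29 0 0 -1; -3.84 4.29 0 0 -1; -3.84 4.29 0 0 -1; -3.84 4.29 0 0 -1",
)

```text
time_s: 2.6
eef_pos: [0.5655, 0.2064, 0.3034]
tool_rot: [0.754, 0.657, -0.0, -0.0]
force: [-0.2, 0.4, 0.2]
gripper_width: 0.0003
gripper_force: 0.0
```

Call:
drive_tool(
  deltas="0 0 2.8 0 -1; 0 0 2.8 0 -1; 0 0 2.8 0 -1; 0 0 2.8 0 -1; 0 0 2.8 0 -1",
)

```text
time_s: 3.22
eef_pos: [0.5644, 0.2079, 0.1625]
tool_rot: [0.754, 0.657, -0.0, -0.0]
force: [-0.4, 0.4, -0.0]
gripper_width: -0.0
gripper_force: 0.0
```

Run:
```python
from cell import status,cams
import cv2
from fit import *
d=cams.get_image("top");i=d["img"][:,:,::-1]
print(status.state()["eef_pos"],proj("top",list(status.state()["eef_pos"]-[0,0,.073])))
a=cv2.resize(i[195:310,205:335],None,fx=6,fy=5.2,interpolation=3)[:598]
cv2.imwrite("pics/c4.png",a)
```

```text
[0.56203652 0.20743088 0.1579893 ] [[233.78114799 243.70623479]]
```

View pics/c4.png

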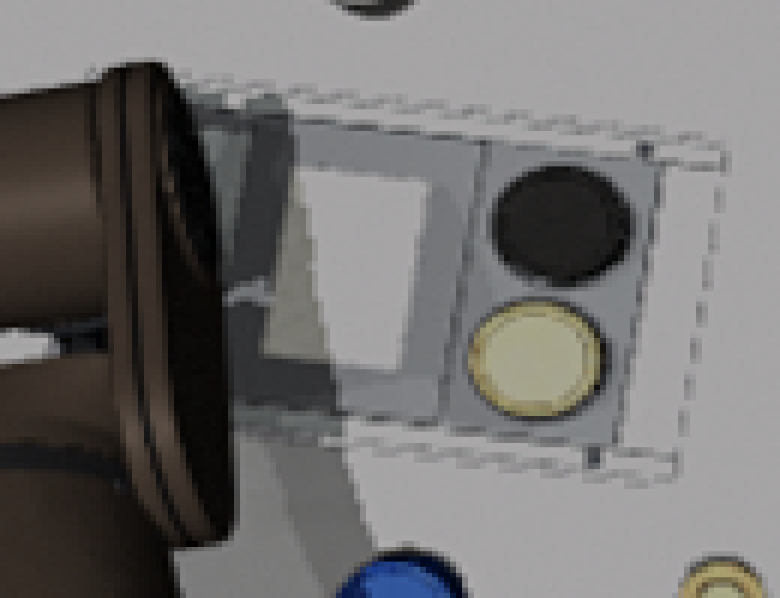

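The arm hides the tool from above, but the tray (nose edge about (640,300) in the crop) and jars are undisturbed. Now feeling down for the plate.

Call:
drive_tool(
  deltas="0 0 0.2 0 -1; 0 0 0.2 0 -1; 0 0 0.2 0 -1; 0 0 0.2 0 -1; 0 0 0 0 -1",
)

```text
time_s: 3.9
eef_pos: [0.5648, 0.2081, 0.1561]
tool_rot: [0.754, 0.657, 0.0, 0.0]
force: [-0.2, 0.4, 0.3]
gripper_width: 0.0002
gripper_force: 0.0
```

Call:
drive_tool(
  deltas="0 0 0.1 0 -1; 0 0 0.1 0 -1; 0 0 0.0 0 -1; 0 0 0.0 0 -1; 0 0 0 0 -1",
)

```text
time_s: 4.53
eef_pos: [0.5648, 0.2081, 0.1539]
tool_rot: [0.754, 0.657, 0.0, 0.0]
force: [0.2, 1.0, 0.1]
gripper_width: 0.0001
gripper_force: 0.0
```

Call:
drive_tool(
  deltas="0 0 0.1 0 -1; 0 0 0 0 -1; 0 0 0.0 0 -1; 0 0 0.0 0 -1; 0 0 0 0 -1",
)

```text
time_s: 5.15
eef_pos: [0.5648, 0.208, 0.153]
tool_rot: [0.754, 0.657, 0.0, -0.0]
force: [-0.0, 0.7, -0.3]
gripper_width: 0.0003
gripper_force: 0.0
```

Call:
drive_tool(
  deltas="0 0 0.1 0 -1; 0 0 0.1 0 -1; 0 0 0.1 0 -1; 0 0 0.1 0 -1; 0 0 0 0 -1",
)

```text
time_s: 5.78
eef_pos: [0.5647, 0.208, 0.1488]
tool_rot: [0.754, 0.657, -0.0, -0.0]
force: [-0.5, 0.0, -0.8]
gripper_width: 0.0001
gripper_force: 0.0
```

Call:
drive_tool(
  deltas="0 0 0.1 0 -1; 0 0 0.1 0 -1; 0 0 0.1 0 -1; 0 0 0 0 -1; 0 0 0 0 -1",
)

```text
time_s: 6.4
eef_pos: [0.5648, 0.2081, 0.1459]
tool_rot: [0.754, 0.657, 0.0, -0.0]
force: [-0.4, -0.4, 0.7]
gripper_width: -0.0002
gripper_force: 0.0
```

Call:
drive_tool(
  deltas="0 0 0.05 0 -1; 0 0 0.05 0 -1; 0 0 0 0 -1; 0 0 0 0 -1; 0 0 0 0 -1",
)

```text
time_s: 7.02
eef_pos: [0.5648, 0.2081, 0.145]
tool_rot: [0.754, 0.657, 0.0, 0.0]
force: [0.2, 0.2, -0.2]
gripper_width: 0.0001
gripper_force: 0.0
```

Call:
drive_tool(
  deltas="0 0 0.05 0 -1; 0 0 0.05 0 -1; 0 0 0.05 0 -1; 0 0 0 0 -1; 0 0 0 0 -1",
)

```text
time_s: 7.65
eef_pos: [0.5648, 0.2081, 0.1434]
tool_rot: [0.754, 0.657, -0.0, -0.0]
force: [0.1, 0.0, -0.3]
gripper_width: -0.0005
gripper_force: 0.0
```

Call:
drive_tool(
  deltas="0 0 0.05 0 -1; 0 0 0.05 0 -1; 0 0 0 0 -1; 0 0 0 0 -1; 0 0 0 0 -1",
)

```text
time_s: 8.28
eef_pos: [0.5648, 0.2081, 0.1424]
tool_rot: [0.754, 0.657, 0.0, 0.0]
force: [0.5, 0.7, -0.2]
gripper_width: 0.0004
gripper_force: 0.0
```

Call:
drive_tool(
  deltas="0 0 0.05 0 -1; 0 0 0.05 0 -1; 0 0 0 0 -1; 0 0 0 0 -1; 0 0 0 0 -1",
)

```text
time_s: 8.9
eef_pos: [0.5648, 0.2081, 0.1414]
tool_rot: [0.754, 0.657, 0.0, 0.0]
force: [0.2, -0.1, 1.0]
gripper_width: 0.0
gripper_force: 0.0
```

Call:
drive_tool(
  deltas="0 0 0.05 0 -1; 0 0 0 0 -1; 0 0 0 0 -1; 0 0 0 0 -1; 0 0 0 0 -1",
)

```text
time_s: 9.52
eef_pos: [0.5648, 0.2081, 0.141]
tool_rot: [0.754, 0.657, 0.0, 0.0]
force: [0.5, -1.3, 0.4]
gripper_width: 0.0
gripper_force: 0.0
```

Call:
drive_tool(
  deltas="0 0 0.05 0 -1; 0 0 0 0 -1; 0 0 0 0 -1; 0 0 0 0 -1; 0 0 0 0 -1",
)

```text
time_s: 10.15
eef_pos: [0.5648, 0.2081, 0.1405]
tool_rot: [0.754, 0.657, 0.0, 0.0]
force: [-0.4, -0.3, 0.1]
gripper_width: 0.0004
gripper_force: 0.0
```

Call:
drive_tool(
  deltas="0 0 0.05 0 -1; 0 0 0 0 -1; 0 0 0 0 -1; 0 0 0 0 -1; 0 0 0 0 -1",
)

```text
time_s: 10.78
eef_pos: [0.5648, 0.2081, 0.1399]
tool_rot: [0.754, 0.657, 0.0, 0.0]
force: [0.5, 0.0, 0.7]
gripper_width: -0.0001
gripper_force: 0.0
```

Call:
drive_tool(
  deltas="0 0 0.05 0 -1; 0 0 0 0 -1; 0 0 0 0 -1; 0 0 0 0 -1; 0 0 0 0 -1",
)

```text
time_s: 11.4
eef_pos: [0.5648, 0.2081, 0.1394]
tool_rot: [0.754, 0.657, -0.0, 0.0]
force: [-0.4, 0.7, 0.1]
gripper_width: 0.0003
gripper_force: 0.0
```

Call:
drive_tool(
  deltas="0 0 0.05 0 -1; 0 0 0 0 -1; 0 0 0 0 -1; 0 0 0 0 -1; 0 0 0 0 -1",
)

```text
time_s: 12.02
eef_pos: [0.5648, 0.2081, 0.1389]
tool_rot: [0.754, 0.657, 0.0, 0.0]
force: [-0.1, 0.5, 0.4]
gripper_width: 0.0002
gripper_force: 0.0
```

Call:
drive_tool(
  deltas="0 0 0.05 0 -1; 0 0 0.05 0 -1; 0 0 0 0 -1; 0 0 0 0 -1; 0 0 0 0 -1",
)

```text
time_s: 12.65
eef_pos: [0.5648, 0.2081, 0.1381]
tool_rot: [0.754, 0.657, 0.0, 0.0]
force: [-0.8, 0.3, 1.8]
gripper_width: -0.0001
gripper_force: 1.2
```

Call:
drive_tool(
  deltas="0 0 0.05 0 -1; 0 0 0 0 -1; 0 0 0 0 -1; 0 0 0 0 -1; 0 0 0 0 -1",
)

```text
time_s: 13.28
eef_pos: [0.5649, 0.2081, 0.1378]
tool_rot: [0.754, 0.657, 0.0, 0.0]
force: [-2.2, -0.6, 5.0]
gripper_width: 0.0001
gripper_force: 2.7
```

Call:
drive_tool(
  deltas="-0.2 0 0 0 -1; -0.2 0 0 0 -1; -0.2 0 0 0 -1; -0.2 0 0 0 -1; -0.2 0 0 0 -1",
)

```text
time_s: 13.9
eef_pos: [0.5638, 0.1982, 0.1378]
tool_rot: [0.754, 0.657, 0.001, 0.0]
force: [1.0, 3.2, 5.1]
gripper_width: -0.0001
gripper_force: 2.5
```

Call:
drive_tool(
  deltas="-0.2 0 0 0 -1; -0.2 0 0 0 -1; -0.2 0 0 0 -1; -0.2 0 0 0 -1; -0.2 0 0 0 -1",
)

```text
time_s: 14.52
eef_pos: [0.5623, 0.1888, 0.1378]
tool_rot: [0.754, 0.657, 0.001, -0.0]
force: [-0.1, 6.0, 5.4]
gripper_width: 0.0001
gripper_force: 4.0
```

Call:
drive_tool(
  deltas="-0.3 0 0 0 -1; -0.3 0 0 0 -1; -0.3 0 0 0 -1; -0.3 0 0 0 -1; -0.3 0 0 0 -1",
)

```text
time_s: 15.15
eef_pos: [0.5602, 0.174, 0.1378]
tool_rot: [0.754, 0.657, 0.001, -0.0]
force: [0.1, 5.6, 5.1]
gripper_width: -0.0001
gripper_force: 4.1
```

Call:
drive_tool(
  deltas="-0.3 0 0 0 -1; -0.3 0 0 0 -1; -0.3 0 0 0 -1; -0.3 0 0 0 -1; -0.3 0 0 0 -1",
)

```text
time_s: 15.78
eef_pos: [0.5581, 0.1591, 0.1378]
tool_rot: [0.754, 0.657, 0.001, -0.0]
force: [0.4, 5.3, 5.4]
gripper_width: 0.0002
gripper_force: 4.0
```

Call:
drive_tool(
  deltas="-0.3 0 0 0 -1; -0.3 0 0 0 -1; -0.3 0 0 0 -1; -0.3 0 0 0 -1; -0.3 0 0 0 -1",
)

```text
time_s: 16.4
eef_pos: [0.5561, 0.1443, 0.1378]
tool_rot: [0.754, 0.657, 0.001, -0.0]
force: [1.3, 6.4, 6.0]
gripper_width: -0.0003
gripper_force: 4.1
```

Call:
drive_tool(
  deltas="-0.3 0 0 0 -1; -0.3 0 0 0 -1; -0.3 0 0 0 -1; -0.3 0 0 0 -1; -0.3 0 0 0 -1",
)

```text
time_s: 17.02
eef_pos: [0.554, 0.1294, 0.1378]
tool_rot: [0.754, 0.657, 0.001, -0.0]
force: [0.9, 5.4, 4.5]
gripper_width: 0.0
gripper_force: 4.1
```

Call:
drive_tool(
  deltas="-0.3 0 0 0 -1; -0.3 0 0 0 -1; -0.3 0 0 0 -1; -0.3 0 0 0 -1; -0.3 0 0 0 -1",
)

```text
time_s: 17.65
eef_pos: [0.5519, 0.1146, 0.1378]
tool_rot: [0.754, 0.657, 0.001, -0.0]
force: [0.9, 6.1, 5.5]
gripper_width: -0.0003
gripper_force: 4.1
```

Call:
drive_tool(
  deltas="-0.3 0 0 0 -1; -0.3 0 0 0 -1; -0.3 0 0 0 -1; -0.3 0 0 0 -1; -0.3 0 0 0 -1",
)

```text
time_s: 18.27
eef_pos: [0.5499, 0.0997, 0.1378]
tool_rot: [0.754, 0.657, 0.001, -0.0]
force: [1.1, 6.4, 5.7]
gripper_width: -0.0
gripper_force: 4.1
```

Call:
drive_tool(
  deltas="-0.2 0 0 0 -1; -0.2 0 0 0 -1; -0.2 0 0 0 -1; -0.2 0 0 0 -1; -0.2 0 0 0 -1",
)

```text
time_s: 18.9
eef_pos: [0.5485, 0.0898, 0.1378]
tool_rot: [0.754, 0.657, 0.001, -0.001]
force: [-0.0, 6.3, 5.3]
gripper_width: 0.0001
gripper_force: 4.1
```

Call:
drive_tool(
  deltas="-0.2 0 0 0 -1; -0.2 0 0 0 -1; -0.2 0 0 0 -1; -0.2 0 0 0 -1; -0.2 0 0 0 -1",
)

```text
time_s: 19.52
eef_pos: [0.5471, 0.0799, 0.1378]
tool_rot: [0.754, 0.657, 0.001, -0.001]
force: [1.4, 6.6, 5.9]
gripper_width: 0.0002
gripper_force: 4.4
```

Call:
drive_tool(
  deltas="-0.2 0 0 0 -1; -0.2 0 0 0 -1; -0.2 0 0 0 -1; -0.2 0 0 0 -1; -0.2 0 0 0 -1",
)

```text
time_s: 20.15
eef_pos: [0.5458, 0.07, 0.1378]
tool_rot: [0.754, 0.657, 0.001, -0.001]
force: [0.9, 5.7, 6.7]
gripper_width: 0.0003
gripper_force: 4.5
```

Run:
```python
from cell import cams
import cv2
i=cams.get_image("side")["img"][:,:,::-1];t=cams.get_image("top")["img"][:,:,::-1]
a=cv2.resize(i[200:300,245:375],(390*1,300*1),interpolation=3);b=cv2.resize(t[200:300,270:400],(390,300),interpolation=3)
a=cv2.resize(i[200:300,245:375],None,fx=6,fy=3,interpolation=3);b=cv2.resize(t[215:312,270:400],None,fx=6,fy=3,interpolation=3)
cv2.imwrite("pics/c5.png",cv2.vconcat([a,b]))
```

```text
(no output)
```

View pics/c5.png

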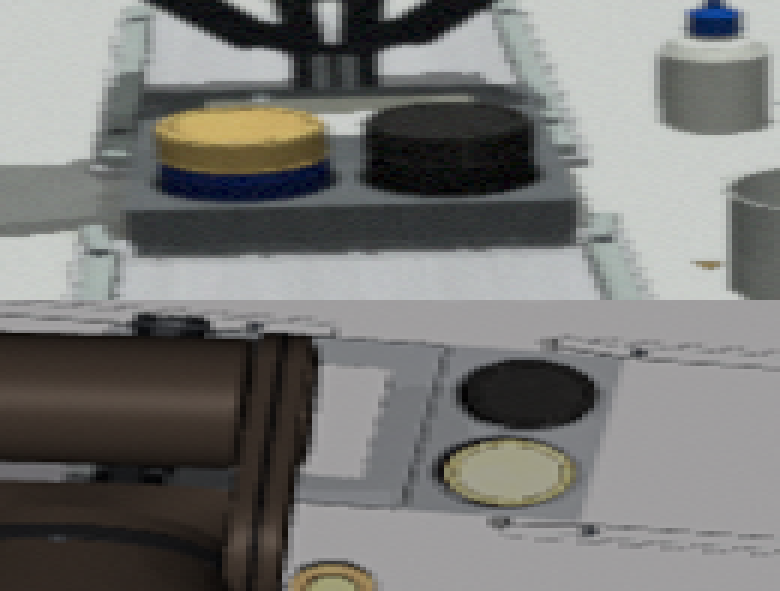

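The side view (upper crop) shows the nose level on the far deck, front face about (130–575, 215–250). From the top (lower crop) the nose at (580–620) is well past the far edge at (500–550), about 25 mm. I'll release the plate now and push on with only the rear face.

Call:
drive_tool(
  deltas="0.05 0 -0.05 0 -1; 0.05 0 -0.1 0 -1; 0 0 -0.15 0 -1; 0 0 -0.15 0 -1; 0 0 0 0 -1",
)

```text
time_s: 20.88
eef_pos: [0.5452, 0.0701, 0.1414]
tool_rot: [0.754, 0.657, -0.001, -0.0]
force: [-0.5, 0.3, -0.8]
gripper_width: -0.0
gripper_force: 0.1
```

Call:
drive_tool(
  deltas="-0.1 0 0 0 -1; -0.2 0 0 0 -1; -0.2 0 0 0 -1; -0.2 0 0 0 -1; -0.2 0 0 0 -1",
)

```text
time_s: 21.5
eef_pos: [0.5445, 0.0613, 0.1419]
tool_rot: [0.754, 0.657, 0.0, -0.0]
force: [0.2, 2.8, -1.4]
gripper_width: 0.0001
gripper_force: 1.2
```

Call:
drive_tool(
  deltas="-0.3 0 0 0 -1; -0.3 0 0 0 -1; -0.3 0 0 0 -1; -0.3 0 0 0 -1; -0.3 0 0 0 -1",
)

```text
time_s: 22.12
eef_pos: [0.5425, 0.0464, 0.1419]
tool_rot: [0.754, 0.657, 0.0, 0.0]
force: [0.7, 2.3, -2.3]
gripper_width: 0.0001
gripper_force: 1.2
```

Call:
drive_tool(
  deltas="-0.2 0 0.02 0 -1; -0.2 0 0.02 0 -1; -0.2 0 0 0 -1; -0.2 0 0 0 -1; -0.2 0 0 0 -1",
)

```text
time_s: 22.75
eef_pos: [0.5414, 0.0367, 0.1419]
tool_rot: [0.754, 0.657, 0.0, 0.0]
force: [1.3, 4.5, 1.3]
gripper_width: 0.0003
gripper_force: 2.0
```

Call:
drive_tool(
  deltas="-0.3 0 -0.01 0 -1; -0.3 0 0 0 -1; -0.3 0 0 0 -1; -0.3 0 0 0 -1; -0.3 0 0 0 -1",
)

```text
time_s: 23.38
eef_pos: [0.5392, 0.0217, 0.1419]
tool_rot: [0.754, 0.657, 0.0, 0.0]
force: [0.9, 5.0, 2.4]
gripper_width: 0.0001
gripper_force: 2.4
```

Call:
drive_tool(
  deltas="-0.3 0 0 0 -1; -0.3 0 0 0 -1; -0.3 0 0 0 -1; -0.3 0 0 0 -1; -0.3 0 0 0 -1",
)

```text
time_s: 24.0
eef_pos: [0.537, 0.0068, 0.1416]
tool_rot: [0.754, 0.657, -0.0, -0.0]
force: [0.4, 4.4, 3.9]
gripper_width: -0.0
gripper_force: 2.4
```

Call:
drive_tool(
  deltas="-0.3 0 0 0 -1; -0.3 0 0 0 -1; -0.3 0 0 0 -1; -0.3 0 0 0 -1; -0.3 0 0 0 -1",
)

```text
time_s: 24.62
eef_pos: [0.535, -0.0081, 0.1417]
tool_rot: [0.754, 0.657, 0.0, -0.0]
force: [0.0, 5.5, 3.5]
gripper_width: -0.0005
gripper_force: 2.5
```

Call:
drive_tool(
  deltas="0.2 0 -0.05 0 -1; 0 0 0 0 -1; 0 0 0 0 -1; 0 0 0 0 -1; -0.15 0 0 0 -1",
)

```text
time_s: 25.25
eef_pos: [0.535, -0.0075, 0.142]
tool_rot: [0.754, 0.657, -0.0, 0.0]
force: [0.1, -0.3, 0.5]
gripper_width: 0.0
gripper_force: 0.0
```

Call:
drive_tool(
  deltas="-0.15 0 -0.01 0 -1; -0.2 0 -0.01 0 -1; -0.2 0 0 0 -1; -0.2 0 0 0 -1; -0.2 0 0 0 -1",
)

```text
time_s: 25.88
eef_pos: [0.5336, -0.0169, 0.1421]
tool_rot: [0.754, 0.657, -0.0, -0.0]
force: [0.2, 2.7, -1.8]
gripper_width: 0.0002
gripper_force: 1.3
```

Call:
drive_tool(
  deltas="-0.3 0 0 0 -1; -0.3 0 0 0 -1; -0.3 0 0 0 -1; -0.3 0 0 0 -1; -0.3 0 0 0 -1",
)

```text
time_s: 26.5
eef_pos: [0.5317, -0.0319, 0.1423]
tool_rot: [0.754, 0.657, -0.0, -0.0]
force: [0.4, 2.3, -1.5]
gripper_width: 0.0001
gripper_force: 1.2
```

Call:
drive_tool(
  deltas="-0.3 0 0 0 -1; -0.3 0 0 0 -1; -0.3 0 0 0 -1; -0.3 0 0 0 -1; -0.3 0 0 0 -1",
)

```text
time_s: 27.12
eef_pos: [0.5296, -0.0467, 0.1423]
tool_rot: [0.754, 0.657, -0.0, -0.0]
force: [-0.3, 2.1, -1.9]
gripper_width: -0.0001
gripper_force: 1.2
```

Call:
drive_tool(
  deltas="-0.3 0 0.02 0 -1; -0.3 0 0 0 -1; -0.3 0 0 0 -1; -0.3 0 0 0 -1; -0.3 0 0 0 -1",
)

```text
time_s: 27.75
eef_pos: [0.5277, -0.0615, 0.1423]
tool_rot: [0.754, 0.657, 0.0, 0.0]
force: [0.1, 4.0, 0.0]
gripper_width: -0.0001
gripper_force: 1.7
```

Call:
drive_tool(
  deltas="-0.3 0 0 0 -1; -0.3 0 0 0 -1; -0.3 0 0 0 -1; -0.3 0 0 0 -1; -0.3 0 0 0 -1",
)

```text
time_s: 28.38
eef_pos: [0.5257, -0.0764, 0.1423]
tool_rot: [0.754, 0.657, 0.0, 0.0]
force: [0.5, 4.4, 1.6]
gripper_width: 0.0004
gripper_force: 2.0
```

Call:
drive_tool(
  deltas="-0.3 0 -0.01 0 -1; -0.3 0 0 0 -1; -0.3 0 0 0 -1; -0.3 0 0 0 -1; -0.3 0 0 0 -1",
)

```text
time_s: 29.0
eef_pos: [0.5235, -0.0913, 0.1423]
tool_rot: [0.754, 0.657, 0.0, 0.0]
force: [0.5, 4.6, 2.0]
gripper_width: -0.0002
gripper_force: 2.1
```

Call:
drive_tool(
  deltas="-0.2 0 0 0 -1; -0.2 0 0 0 -1; -0.2 0 0 0 -1; -0.2 0 0 0 -1; -0.2 0 0 0 -1",
)

```text
time_s: 29.62
eef_pos: [0.5222, -0.1011, 0.1423]
tool_rot: [0.754, 0.657, 0.0, 0.0]
force: [0.2, 4.7, 3.1]
gripper_width: 0.0001
gripper_force: 2.3
```

Call:
drive_tool(
  deltas="-0.1 0 0 0 -1; -0.1 0 0 0 -1; -0.05 0 0 0 -1; -0.05 0 0 0 -1; 0 0 0 0 -1",
)

```text
time_s: 30.25
eef_pos: [0.5218, -0.104, 0.1423]
tool_rot: [0.754, 0.657, -0.0, 0.0]
force: [-0.1, 3.8, 3.4]
gripper_width: 0.0002
gripper_force: 2.3
```

Call:
drive_tool(
  deltas="-0.1 0 -0.02 0 -1; -0.1 0 0 0 -1; -0.1 0 0 0 -1; -0.1 0 0 0 -1; 0 0 0 0 -1",
)

```text
time_s: 30.88
eef_pos: [0.5211, -0.1082, 0.1423]
tool_rot: [0.754, 0.657, -0.0, -0.0]
force: [-0.5, 2.6, 1.9]
gripper_width: -0.0003
gripper_force: 1.6
```

Call:
drive_tool(
  deltas="-0.05 0 0 0 -1; -0.05 0 0 0 -1; -0.05 0 0 0 -1; 0 0 0 0 -1; 0 0 0 0 -1",
)

```text
time_s: 31.5
eef_pos: [0.5209, -0.1095, 0.1423]
tool_rot: [0.754, 0.657, -0.0, -0.0]
force: [-0.6, 3.0, 0.2]
gripper_width: 0.0001
gripper_force: 1.5
```

Call:
drive_tool(
  deltas="-0.05 0 0 0 -1; -0.05 0 0 0 -1; 0 0 0 0 -1; 0 0 0 0 -1; 0 0 0 0 -1",
)

```text
time_s: 32.12
eef_pos: [0.5208, -0.1105, 0.1423]
tool_rot: [0.754, 0.657, -0.0, -0.0]
force: [-0.0, 2.7, -0.1]
gripper_width: 0.0003
gripper_force: 1.3
```

Call:
drive_tool(
  deltas="-0.05 0 0 0 -1; -0.05 0 0 0 -1; 0 0 0 0 -1; 0 0 0 0 -1; 0 0 0 0 -1",
)

```text
time_s: 32.75
eef_pos: [0.5207, -0.1115, 0.1423]
tool_rot: [0.754, 0.657, -0.0, -0.0]
force: [0.4, 2.5, -1.8]
gripper_width: -0.0002
gripper_force: 1.1
```

Call:
drive_tool(
  deltas="-0.05 0 0.01 0 -1; -0.05 0 0 0 -1; 0 0 0 0 -1; 0 0 0 0 -1; 0 0 0 0 -1",
)

```text
time_s: 33.38
eef_pos: [0.5206, -0.1124, 0.1423]
tool_rot: [0.754, 0.657, -0.0, -0.0]
force: [0.3, 1.6, -1.0]
gripper_width: 0.0001
gripper_force: 1.3
```

Call:
drive_tool(
  deltas="-0.05 0 0 0 -1; -0.05 0 0 0 -1; 0 0 0 0 -1; 0 0 0 0 -1; 0 0 0 0 -1",
)

```text
time_s: 34.0
eef_pos: [0.5205, -0.1134, 0.1423]
tool_rot: [0.754, 0.657, -0.0, 0.0]
force: [-0.1, 2.3, -1.0]
gripper_width: -0.0003
gripper_force: 1.4
```

Call:
drive_tool(
  deltas="-0.05 0 0 0 -1; -0.05 0 0 0 -1; 0 0 0 0 -1; 0 0 0 0 -1; 0 0 0 0 -1",
)

```text
time_s: 34.62
eef_pos: [0.5203, -0.1144, 0.1423]
tool_rot: [0.754, 0.657, 0.0, -0.0]
force: [-1.2, 3.2, 0.2]
gripper_width: -0.0
gripper_force: 1.7
```

Call:
drive_tool(
  deltas="-0.05 0 0 0 -1; 0 0 0 0 -1; 0 0 0 0 -1; 0 0 0 0 -1; 0 0 0 0 -1",
)

```text
time_s: 35.25
eef_pos: [0.5203, -0.1145, 0.1423]
tool_rot: [0.754, 0.657, 0.0, -0.0]
force: [0.9, 4.9, -0.0]
gripper_width: 0.0002
gripper_force: 2.5
```

Stop reached. Building up the push.

Call:
drive_tool(
  deltas="-0.05 0 0 0 -1; 0 0 0 0 -1; 0 0 0 0 -1; 0 0 0 0 -1; 0 0 0 0 -1",
)

```text
time_s: 35.88
eef_pos: [0.5203, -0.1146, 0.1423]
tool_rot: [0.754, 0.657, 0.001, -0.001]
force: [-0.0, 5.9, 0.5]
gripper_width: -0.0002
gripper_force: 3.2
```

Call:
drive_tool(
  deltas="-0.03 0 0 0 -1; 0 0 0 0 -1; 0 0 0 0 -1; 0 0 0 0 -1; 0 0 0 0 -1",
)

```text
time_s: 36.5
eef_pos: [0.5202, -0.1147, 0.1423]
tool_rot: [0.754, 0.657, 0.001, -0.001]
force: [0.7, 7.5, 0.2]
gripper_width: 0.0003
gripper_force: 3.7
```

Call:
drive_tool(
  deltas="-0.05 0 0 0 -1; -0.03 0 0 0 -1; 0 0 0 0 -1; 0 0 0 0 -1; 0 0 0 0 -1",
)

```text
time_s: 37.12
eef_pos: [0.5202, -0.1148, 0.1424]
tool_rot: [0.754, 0.657, 0.001, -0.001]
force: [1.3, 9.7, 1.5]
gripper_width: 0.0001
gripper_force: 4.9
```

Call:
drive_tool(
  deltas="-0.03 0 0 0 -1; 0 0 0 0 -1; 0 0 0 0 -1; 0 0 0 0 -1; 0 0 0 0 -1",
)

```text
time_s: 37.75
eef_pos: [0.5202, -0.1149, 0.1424]
tool_rot: [0.754, 0.657, 0.002, -0.002]
force: [1.2, 11.0, 1.2]
gripper_width: -0.0001
gripper_force: 5.3
```

Call:
drive_tool(
  deltas="-0.05 0 0 0 -1; 0 0 0 0 -1; 0 0 0 0 -1; 0 0 0 0 -1; 0 0 0 0 -1",
)

```text
time_s: 38.38
eef_pos: [0.5202, -0.115, 0.1424]
tool_rot: [0.754, 0.657, 0.002, -0.002]
force: [1.3, 12.3, 1.7]
gripper_width: 0.0001
gripper_force: 6.0
```

Call:
drive_tool(
  deltas="0 0 0 0 -1; 0 0 0 0 -1; 0 0 0 0 -1; 0 0 0 0 -1; 0 0 0 0 -1",
)

```text
time_s: 39.0
eef_pos: [0.5202, -0.115, 0.1424]
tool_rot: [0.754, 0.657, 0.002, -0.002]
force: [1.2, 12.5, 1.2]
gripper_width: -0.0002
gripper_force: 6.0
```

12.5 N held. Backing straight off the face, then up and away.

Call:
drive_tool(
  deltas="0.1 0 0 0 -1; 0.2 0 0 0 -1; 0.3 0 0 0 -1; 0.3 0 0 0 -1; 0 0 0 0 -1",
)

```text
time_s: 39.62
eef_pos: [0.5213, -0.1086, 0.1425]
tool_rot: [0.754, 0.657, -0.0, 0.0]
force: [0.3, -0.1, -0.2]
gripper_width: 0.0004
gripper_force: 0.0
```

Call:
drive_tool(
  deltas="0 0 -0.5 0 -1; 0 0 -1.5 0 -1; 0 0 -3 0 -1; 0 0 -4 0 -1; 0 0 -4 0 -1",
)

```text
time_s: 40.25
eef_pos: [0.5211, -0.1084, 0.2748]
tool_rot: [0.754, 0.657, 0.0, 0.001]
force: [-0.5, -0.0, 0.3]
gripper_width: 0.0003
gripper_force: 0.0
```

Call:
drive_tool(
  deltas="5 0 0 0 -1; 5 0 0 0 -1; 5 0 0 0 -1; 5 0 0 0 -1; 2 0 0 0 -1",
)

```text
time_s: 40.88
eef_pos: [0.5513, 0.1118, 0.2736]
tool_rot: [0.753, 0.658, 0.001, 0.001]
force: [-0.4, -0.9, 0.0]
gripper_width: -0.0
gripper_force: 0.0
```

Run:
```python
from cell import cams,status
import cv2
i=cams.get_image("side")["img"][:,:,::-1];t=cams.get_image("top")["img"][:,:,::-1]
a=cv2.resize(i[215:395,235:405],(400,424),interpolation=3);b=cv2.resize(t[190:330,340:472],(400,424),interpolation=3)
cv2.imwrite("pics/c6.png",cv2.hconcat([a,b]));print(status.state()["time_s"],status.state()["force"])
```

```text
40.975 [-0.27285084 -0.31526962  0.47946103]
```

View pics/c6.png

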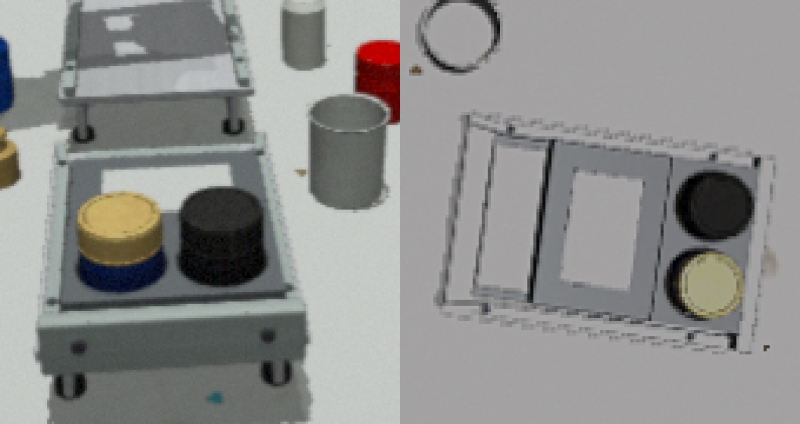

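The tray is level on the far deck with its nose flush against the stop (right crop, about (755,250)). Both jars are upright in their wells, and the beaker and the other bystanders in view are where they stood.

```bash
python3 -c "
from cell import hand_in
print(hand_in())"
```

```text
the job is handed in; nothing more can be done
None
```

The job is handed in: the tray crossed the gap onto the far deck, was pressed against the end stop at about 12.5 N, and stands there level with both jars upright and the arm clear.

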